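Fold away the jug rinser's splash guard

ROBOT

A 6-joint arm with a two-finger parallel gripper is mounted at the origin on the work surface. World frame = base frame: x ahead of the robot, y to its left, z up, the work surface at z = 0. Lengths are in m, angles in rad, forces in N, time in s.
With the tool pointing down it reaches from about 0.35 to 0.775 m from the base axis. Payload 5.5 kg.
Tool frame: the origin (TCP) lies on the centre line of the jaws, within the pads' length; the fingertips stand 11 mm ahead of it and the grasp point (between the pads) lies 8 mm behind it (env.tip_reach is the distance from the TCP to the fingertips, in m); z points along the fingers, x is the direction in which the jaws open and shut, and the axes are right-handed (so a half turn about z gives the same grasp; the last joint's range is limited). The gripper opens to 85 mm and grips with 20 to 120 N. Pads are 22 mm wide; open, the fingers measure 114 mm over their backs; the gripper's body (76 mm by 85 mm) begins 54 mm behind the grasp point. The pads swing forward as they close: fully open they stand 13 mm farther back than shut.
Start: joints at [-0.14, 0.313, 0.046, 1.304, 0, 1.431], TCP at [0.575, -0, 0.208] pointing down, gripper open.
Joint ranges: [-2.76, 2.76], [-0.86, 1.69], [-1.03, 1.26], [-2.2, 2.34], [-1.47, 1.5], [-3.14, 3.14]. Speed limits (rad/s): [2.57, 2.57, 3.14, 3.14, 3.14, 3.14].

INTERFACE

Orientations are given as a unit quaternion [w, x, y, z].
In Python, from workcell import env gives the robot as it stands.
- The arm moves only by the tool carry_out, never from a script. Its argument "moves" is one flat list of numbers, 7 for each row, row after row: the gripper command: -1 is shut, 1 is fully open, values between are in proportion, then the shift along the tool's x, y, z in m, then the turn, a rotation vector about the tool's x, y, z in degrees. A call has exactly 5 rows; each row shifts and turns the pose as measured when the row begins, along the tool's axes as they then stand; what a row does not reach is not made up. A row lasts 1/8 s, in which the tool goes at most 62.5 mm and 10.7 degrees, less where a joint would pass 70% of its speed; a pose out of reach is approached as far as the arm can. A call is refused whole if a number of a shift passes 0.0625 or a number of a turn 10.7, either way. A call with a gripper value outside its range is refused whole. The fingers move at their own pace and stop on an object; "squeeze" is the grip in N (left out, the last holds). Time passes only in rows, so rows that do not move let the fingers close, or fill a call up. It gives the time, the measured TCP pose, the force and the opening at its end, in the units of the state.
- env.get_state(): the state, without advancing time (a new reading comes with each control period).
- env.read_camera(name): name is "scene" or "side" or "wrist"; returns the picture (400x640x3 uint8, red, green, blue); there is no depth.
- env.calibration(name): a dict with "camera_matrix" (3x3 intrinsics, pixels), "rvec" (rotation vector, rad) and "tvec" (3), from world to camera coordinates, as OpenCV has them; the wrist camera has in their place "hand_eye" (4x4, takes a point from camera to tool coordinates, whose origin is the TCP and whose axes are the tool frame's). Camera axes: x right, y down, z forward; pixel columns grow to the right and rows downward; lengths in m; the calibration is good to about 2 mm. A picture is of the moment at which its call begins: read the wrist's pose just before it. calibration takes no time and is no camera call.
- env.hand_in(): hands the job in, once; it reports no verdict.
The state is a dict: "clock": time; "joint_pos": joint angles; "qvel": joint speeds; "tau": joint torques, N m; "tcp_pos": TCP position; "orientation": TCP orientation; "wrist_force": force on the tool from outside, world axes, zero at the start; "ft_torque": the same for the moment, N m; "finger_gap": finger opening in m.
Only numpy, scipy, OpenCV 4.12 (cv2) and the standard library are available. Lean on these libraries where they do the work, as an engineer would, in place of code of your own. Each camera call takes 0.05 s, during which the arm holds its last target. There are 200 camera calls.

TASK

Closing time: fold the jug rinser's steel splash guard flat against its back plate so that the tray can be wiped. First fold the small flap in against the inner side of the right leaf and close the left leaf flat against the back plate; only then close the right leaf, with its flap, over the left one, so that all lie flat together. Leave the bottles, the canister and the milk jug standing where they are.

Things in the scene. Friction and masses are not known exactly. Their poses are not given: they have to be found in the camera images.
- rinser: Fixed counter-top jug rinser: steel drip tray 215 deep x 250 wide x 25 mm high; at its far edge a steel back plate 226 mm wide, its top 192 mm above the counter. Origin on the counter under the middle of the plate's front face; x points through the plate away from the tray, y to the left facing the plate, z up. In front of the plate three upright steel leaves, solid to one another.
- left_leaf (a joint): Left leaf, steel sheet 165 wide, 150 high, 4 mm thick, from 40 to 190 mm above the counter. Vertical hinge 105 mm left of the plate's middle, 4 mm in front of it. 0 = flat on the plate, free edge to the right; grows as it opens, pi/2 = square out; to 2.3 rad. Stays where left: hinge friction 0.25 N m.
- left_leaf_hinge (a point): On the left leaf's hinge axis, at half the leaf's height (115 mm above the counter).
- left_leaf_edge (a point): Middle of the left leaf's free edge, 165 mm from its hinge, 115 mm above the counter.
- right_leaf (a joint): Right leaf, 165 wide, 150 high, 4 mm thick, from 40 to 190 mm above the counter. Vertical hinge on a post 105 mm right of the plate's middle, 16 mm in front of it: room behind for left leaf and flap. 0 = closed, parallel to the plate, free edge to the left; grows as it opens, pi/2 = square out; to 2.3 rad. Stays where left: hinge friction 0.25 N m.
- right_leaf_hinge (a point): On the right leaf's hinge axis, 115 mm above the counter.
- right_leaf_edge (a point): Middle of the right leaf's free edge, 165 mm from its hinge, 115 mm above the counter.
- flap (a joint): Flap, 100 wide, 150 high, 4 mm thick, from 40 to 190 mm above the counter. Vertical hinge at the right leaf's free edge, 6 mm to its inner side (the side facing the plate when closed). 0 = folded back flat on that inner side, free edge towards the leaf's hinge; pi/2 = square to the leaf, pointing in across the tray's front; to 2.3 rad. Stays where left: friction 0.08 N m.
- flap_hinge (a point): On the flap's hinge axis, 115 mm above the counter; it moves with the right leaf.
- flap_edge (a point): Middle of the flap's free edge, 100 mm from its hinge, 115 mm above the counter.
- syrup_a_center (a point): Bystander: loose amber glass syrup bottle, upright, 68 mm diameter, 260 mm high, neck 31 mm over its black cap. Point on its axis half-way up.
- syrup_b_center (a point): Bystander: loose green glass syrup bottle, upright, 68 mm diameter, 245 mm high, neck 31 mm over its black cap. Point on its axis half-way up.
- canister_center (a point): Bystander: loose steel coffee canister with black lid, upright, 104 mm diameter, 185 mm high with its knob. Point on its axis 90 mm above the counter.
- milk_jug_center (a point): Bystander: loose open steel milk jug, upright, 88 mm diameter, 100 mm high, with a handle reaching 70 mm from its axis. Point on its axis half-way up.

How it is judged:
By the outcome, as a careful person would: the job done as asked, in the order asked, and still so for the second after the job is handed in, with the robot touching nothing.
It also fails if it takes over 54 s, if anything falls off the work surface, if the arm or the gripper's body presses on something with over 40 N, if the wrist force passes 120 N, or if a joint passes its speed limit or range.

## Working session

There is one attempt and no reset: what is moved stays moved. The work goes in short steps, Python scripts to look and compute and a tool call to move; the robot and the scene stay as the last step left them, time stands still between calls to the robot, and variables do not carry over. Pictures are saved under pics/ and viewed, about 8 in all and at most 12, crops included, and the job is handed in when it is done.

Besides the shell and the picture viewer there is one more tool, called after "Call:" as a command line: name --argument value ..., lists and objects as JSON in quotes. carry_out: Moves the arm, as the interface text tells. Its arguments: {"type":"object","properties":{"moves":{"type":"array"},"squeeze":{"type":"number"}},"required":["moves"]}

```bash
ls; mkdir -p pics; python3 - <<'E'
from workcell import env
import cv2
for n in ("scene","side"):
    im=env.read_camera(n); cv2.imwrite(f"pics/{n}0.png",im[:,:,::-1])
    c=env.calibration(n); print(n,c)
print(env.calibration("wrist")); print(env.get_state(), env.tip_reach)
E
```

```text
pics
scene {'camera_matrix': array([[419.1953683 ,   0.        , 315.05582916],
       [  0.        , 419.1953683 , 200.70424517],
       [  0.        ,   0.        ,   1.        ]]), 'rvec': array([ 0.97103349,  2.49136855, -1.03115285]), 'tvec': array([ 0.35974477, -0.17031306,  1.28243364])}
side {'camera_matrix': array([[511.06283629,   0.        , 320.08889574],
       [  0.        , 511.06283629, 194.83554561],
       [  0.        ,   0.        ,   1.        ]]), 'rvec': array([ 2.24522015, -0.21729345,  0.09120498]), 'tvec': array([-0.51764302,  0.16786846,  1.21104667])}
{'camera_matrix': array([[276.38750649,   0.        , 320.71096338],
       [  0.        , 276.38750649, 201.57653098],
       [  0.        ,   0.        ,   1.        ]]), 'hand_eye': array([[ 9.99999488e-01,  8.48721103e-04, -5.50975108e-04,
        -5.80109361e-05],
       [-6.65858998e-04,  9.61939750e-01,  2.73260818e-01,
        -6.87985380e-02],
       [ 7.61927080e-04, -2.73260311e-01,  9.61939822e-01,
        -1.65643005e-01],
       [ 0.00000000e+00,  0.00000000e+00,  0.00000000e+00,
         1.00000000e+00]])}
{'clock': 0.1, 'joint_pos': array([-1.39587590e-01,  3.13950879e-01,  4.50946364e-02,  1.30358379e+00,
        9.43613021e-07,  1.43120081e+00]), 'qvel': array([-0.00170621, -0.00235738,  0.00163597,  0.0002107 , -0.00133278,
       -0.0007959 ]), 'tau': array([ 3.58776997e-03, -4.81727242e+01,  2.99244744e+01,  1.27543980e-02,
       -1.12281841e-04,  1.60051752e-05]), 'tcp_pos': array([5.74514747e-01, 6.59946096e-05, 2.06984346e-01]), 'orientation': array([-1.14818835e-04,  9.99999662e-01,  3.96122570e-06, -8.13793831e-04]), 'wrist_force': array([ 0.0639738,  0.1884618, -0.0312178]), 'ft_torque': array([-0.04044514, -0.02053317,  0.0049794 ]), 'finger_gap': 0.08551885302302437} 0.011
```

View pics/scene0.png

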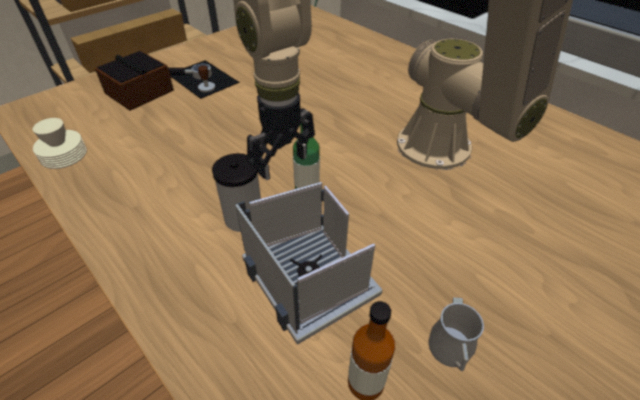

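View pics/side0.png

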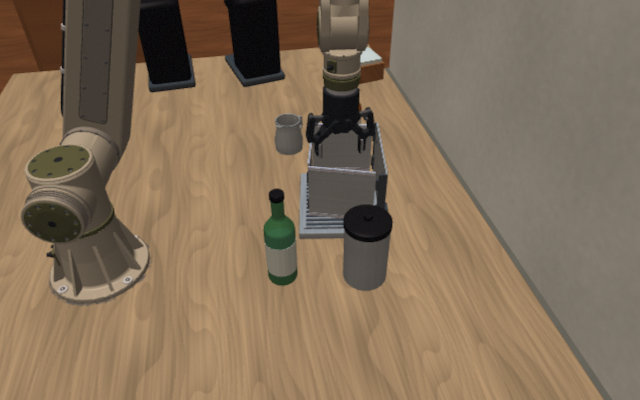

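The rinser sits centrally. Its plate is away from the robot, the right leaf is on the canister side, the flap spans the front, and the left leaf is by the amber bottle. Next I'll enlarge both views to pick corner pixels.

```bash
python3 - <<'E'
import cv2,numpy as np
a=cv2.imread("pics/scene0.png")[170:340,205:405]; b=cv2.imread("pics/side0.png")[110:250,280:420]
a=cv2.resize(a,None,fx=3,fy=3,interpolation=cv2.INTER_CUBIC)
b=cv2.resize(b,None,fx=4,fy=4,interpolation=cv2.INTER_CUBIC)
cv2.imwrite("pics/a.png",a);cv2.imwrite("pics/b.png",b)
E
```

```text
(no output)
```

View pics/a.png

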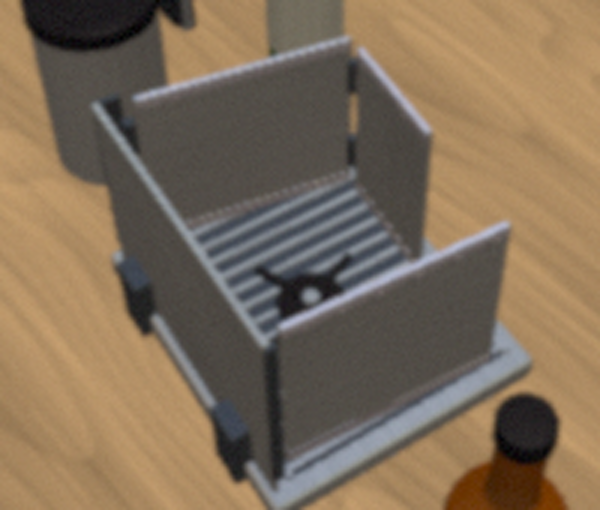

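View pics/b.png

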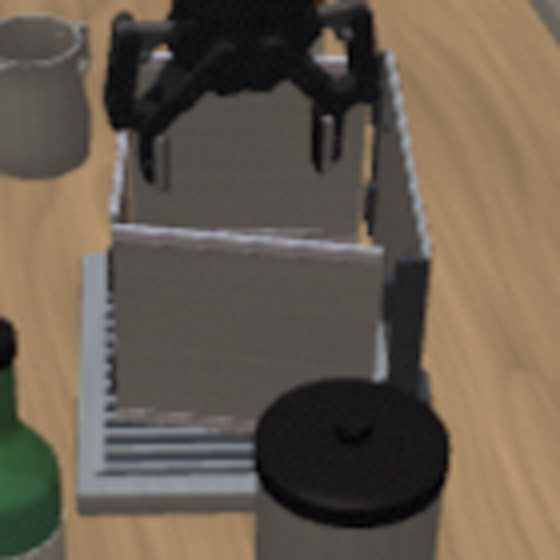

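Both crops are clear: all top edges are visible. Casting them onto their heights, and triangulating where both views see the point.

```bash
cat > h.py <<'E'
import cv2,numpy as np
from workcell import env
def ray(n,uv):
    c=env.calibration(n);R=cv2.Rodrigues(c["rvec"])[0];o=-R.T@c["tvec"]
    d=R.T@np.linalg.solve(c["camera_matrix"],[*uv,1.]);return o,d/np.linalg.norm(d)
def plane(n,uv,z):
    o,d=ray(n,uv);return o+d*(z-o[2])/d[2]
def tri(uv1,uv2):
    A=0;b=0
    rs=[ray("scene",uv1),ray("side",uv2)]
    for o,d in rs:
        P=np.eye(3)-np.outer(d,d);A=A+P;b=b+P@o
    x=np.linalg.solve(A,b);return x,[np.linalg.norm((np.eye(3)-np.outer(d,d))@(x-o)) for o,d in rs]
E
python3 - <<'E'
from h import *
np.set_printoptions(precision=4,suppress=True)
S=lambda x,y:(205+x/3,170+y/3); T=lambda x,y:(280+x/4,110+y/4)
d={"plateR":(S(97,105),T(430,258),.192),"plateL":(S(270,345),T(388,55),.192),"RH":(S(135,98),T(382,250),.19),"RE":(S(348,42),T(115,228),.19),
"FH":(S(360,50),None,.19),"FE":(S(430,132),None,.19),"LH":(S(280,328),T(362,62),.19),"LE":(S(508,228),T(135,57),.19),
"can":((236,168),(367,222),.175),"jug":((461,321),(289,121),.1),"amber":((379,311),None,.26),"green":(None,(277,195),.245)}
for k,(s,t,z) in d.items():
    print(k,s and plane("scene",s,z),t and plane("side",t,z), s and t and tri(s,t))
E
```

```text
plateR [ 0.6781 -0.0212  0.192 ] [ 0.6785 -0.0319  0.192 ] (array([ 0.6783, -0.0256,  0.1879]), [np.float64(0.0022954488015393265), np.float64(0.0022954488015392506)])
plateL [0.7156 0.1989 0.192 ] [0.7151 0.1852 0.192 ] (array([0.7158, 0.1953, 0.1866]), [np.float64(0.002473379059113323), np.float64(0.002473379059113068)])
RH [ 0.6546 -0.0112  0.19  ] [ 0.6547 -0.0166  0.19  ] (array([ 0.6546, -0.0133,  0.1879]), [np.float64(0.0011178612931145124), np.float64(0.0011178612931147108)])
RE [0.5121 0.0453 0.19  ] [0.5085 0.035  0.19  ] (array([0.5092, 0.0416, 0.1854]), [np.float64(0.0004609797355175599), np.float64(0.0004609797355174868)])
FH [0.5115 0.0569 0.19  ] None None
FE [0.5317 0.1445 0.19  ] None None
LH [0.7032 0.1931 0.19  ] [0.6972 0.1834 0.19  ] (array([0.7003, 0.1907, 0.185 ]), [np.float64(0.0008260301740459468), np.float64(0.0008260301740460812)])
LE [0.5541 0.2322 0.19  ] [0.5538 0.2193 0.19  ] (array([0.5534, 0.2295, 0.1852]), [np.float64(0.0023207985998691684), np.float64(0.0023207985998689763)])
can [ 0.605  -0.1343  0.175 ] [ 0.5973 -0.1601  0.175 ] (array([ 0.5998, -0.147 ,  0.1634]), [np.float64(0.0014816266090867162), np.float64(0.0014816266090869443)])
jug [0.5078 0.411  0.1   ] [0.5097 0.3984 0.1   ] (array([0.5083, 0.4094, 0.0956]), [np.float64(0.003100578400670755), np.float64(0.0031005784006708234)])
amber [0.684  0.3479 0.26  ] None None
green None [ 0.4183 -0.1209  0.245 ] None
```

Call:
carry_out --moves '[-1,0,0,-0.05,0,0,0,-1,-0.035,-0.045,0,0,0,0,-1,-0.03,-0.045,0,0,0,0,-1,-0.03,-0.04,0,0,0,0,-1,0,0,0.02,0,0,0]' --squeeze 30

```text
clock: 0.72
tcp_pos: [0.4776, 0.1333, 0.2373]
orientation: [-0.001, 1.0, -0.001, -0.002]
wrist_force: [0.6, -0.2, -0.1]
finger_gap: -0.0003
```

Call:
carry_out --moves '[-1,0,0,0.04,0,0,0,-1,0,0,0.032,0,0,0,-1,0.012,0,0,0,0,0,-1,0.02,0,0,0,0,0,-1,0.02,0.004,0,0,0,0]'

```text
clock: 1.35
tcp_pos: [0.5291, 0.1307, 0.164]
orientation: [-0.001, 1.0, 0.0, -0.003]
wrist_force: [-2.3, -0.3, -0.4]
finger_gap: 0.0
```

```bash
python3 - <<'E'
from h import *
im=env.read_camera("scene")[150:350,205:405,::-1]
im2=env.read_camera("side")[80:280,270:420,::-1]
cv2.imwrite("pics/c.png",cv2.resize(np.hstack([im,im2]),None,fx=2.2,fy=2.2,interpolation=cv2.INTER_CUBIC))
E
```

```text
(no output)
```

View pics/c.png

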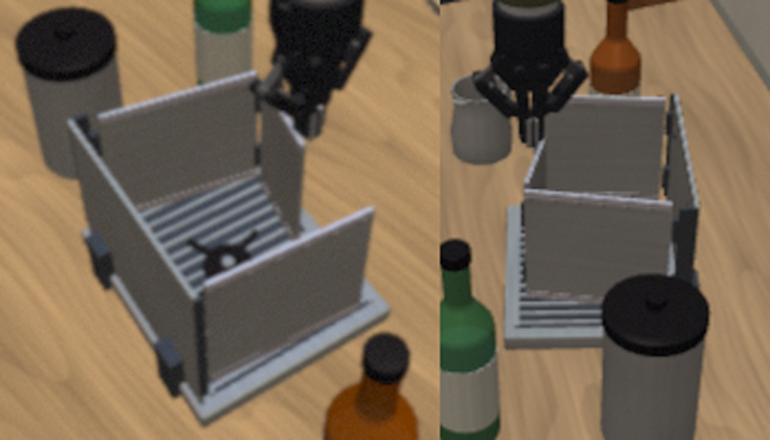

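The fingertips are on the flap's free end (left panel about (310,130)) and it has begun to turn in. The force is -2.3 N, as expected. Continuing round its arc.

Call:
carry_out --moves '[-1,0.019,0.006,0,0,0,0,-1,0.022,0.018,0,0,0,0,-1,0.015,0.022,0,0,0,0,-1,0.008,0.024,0,0,0,0,-1,0,0.015,0,0,0,0]'

```text
clock: 2.08
tcp_pos: [0.5959, 0.0449, 0.168]
orientation: [-0.002, 1.0, 0.001, -0.001]
wrist_force: [-0.1, 0.7, 0.1]
finger_gap: 0.0001
```

Call:
carry_out --moves '[-1,0,0.005,0,0,0,0,-1,0,0.005,0,0,0,0,-1,0,0.004,0,0,0,0,-1,0,0.003,0,0,0,0,-1,0,0,0,0,0,0]'

```text
clock: 2.7
tcp_pos: [0.5949, 0.0279, 0.1691]
orientation: [-0.002, 1.0, 0.001, -0.001]
wrist_force: [0.8, -0.8, 0.6]
finger_gap: -0.0003
```

```bash
python3 - <<'E'
from h import *
im=env.read_camera("scene")[150:350,205:405,::-1]
im2=env.read_camera("side")[80:280,270:420,::-1]
cv2.imwrite("pics/d.png",cv2.resize(np.hstack([im,im2]),None,fx=2.2,fy=2.2,interpolation=cv2.INTER_CUBIC))
E
```

```text
(no output)
```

View pics/d.png

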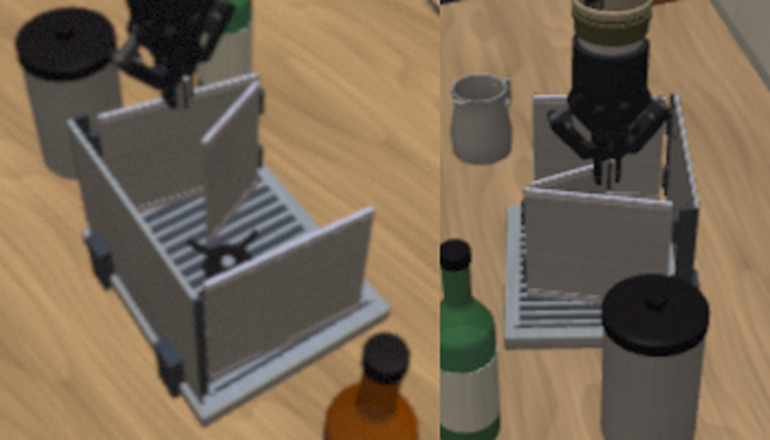

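The flap slipped off the fingers: it is now half folded (edge at left-panel pixel (205,138), hinge at (258,88)) and the fingers are between it and the right leaf. I'll measure it, then lift over and push from its outer side again.

```bash
python3 - <<'E'
from h import *
for n,p in dict(FE=(205,138),FH=(258,86),REouter=(250,77),RH=(100,120)).items(): print(n,plane("scene",(205+p[0]/2.2,150+p[1]/2.2),.19))
for n,p in dict(RE=(527,190),RH=(670,203),FE=(612,166)).items(): print(n,plane("side",(270+(p[0]-440)/2.2,80+p[1]/2.2),.19))
E
```

```text
FE [0.60158292 0.07541369 0.19      ]
FH [0.52073632 0.05838512 0.19      ]
REouter [0.51781204 0.04414832 0.19      ]
RH [ 0.65707334 -0.00627846  0.19      ]
RE [0.51079335 0.03707122 0.19      ]
RH [ 0.65281609 -0.01533554  0.19      ]
FE [0.60914402 0.06237207 0.19      ]
```

Call:
carry_out --moves '[-1,0,0,-0.04,0,0,0,-1,0,0,-0.03,0,0,0,-1,0,-0.04,0,0,0,0,-1,0,-0.04,0,0,0,0,-1,0,-0.03,0,0,0,0]'

```text
clock: 3.42
tcp_pos: [0.5951, 0.1392, 0.2415]
orientation: [-0.003, 1.0, -0.001, -0.001]
wrist_force: [-0.2, -0.1, -0.6]
finger_gap: 0.0002
```

Call:
carry_out --moves '[-1,-0.02,0.01,0,0,0,0,-1,0,0,0.05,0,0,0,-1,0,0,0.033,0,0,0,-1,0,0.02,0,0,0,0,-1,0,0.015,0,0,0,0]'

```text
clock: 4.05
tcp_pos: [0.5753, 0.0981, 0.1578]
orientation: [-0.003, 1.0, 0.004, 0.0]
wrist_force: [-0.3, -0.9, 0.8]
finger_gap: -0.0002
```

Call:
carry_out --moves '[-1,0,0.015,0,0,0,0,-1,0,0.013,0,0,0,0,-1,0,0.01,0,0,0,0,-1,0,0.008,0,0,0,0,-1,0,0.006,0,0,0,0]'

```text
clock: 4.68
tcp_pos: [0.5772, 0.0416, 0.1609]
orientation: [-0.004, 1.0, 0.002, 0.003]
wrist_force: [-0.6, 1.3, -0.4]
finger_gap: 0.0002
```

Call:
carry_out --moves '[-1,0,0.004,0,0,0,0,-1,0,0.004,0,0,0,0,-1,0,0.004,0,0,0,0,-1,0,0.003,0,0,0,0,-1,0,0.003,0,0,0,0]'

```text
clock: 5.3
tcp_pos: [0.5766, 0.0242, 0.1608]
orientation: [-0.005, 1.0, 0.003, 0.002]
wrist_force: [-0.7, 3.0, 0.7]
finger_gap: 0.0
```

```bash
python3 - <<'E'
from h import *
im=env.read_camera("scene")[150:350,205:405,::-1]
im2=env.read_camera("side")[80:280,270:420,::-1]
cv2.imwrite("pics/e.png",cv2.resize(np.hstack([im,im2]),None,fx=2.2,fy=2.2,interpolation=cv2.INTER_CUBIC))
E
```

```text
(no output)
```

View pics/e.png

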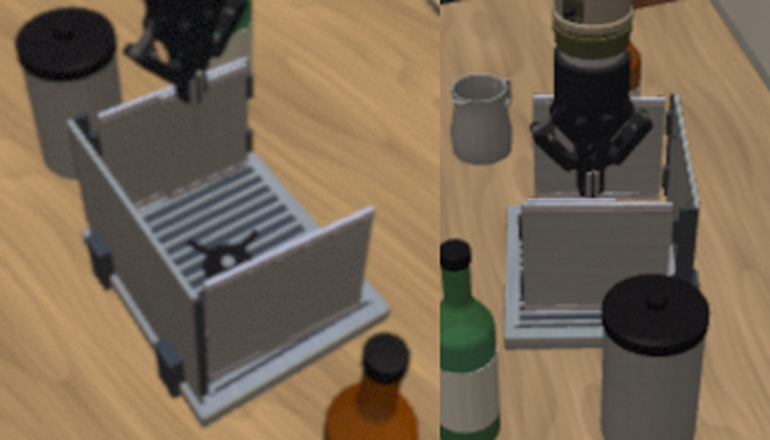

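The flap now lies flat on the right leaf: the side view shows doubled top edges at (525-640, 200). The leaf was nudged slightly outward at 3 N. Next I'll go over to the outer side of the left leaf.

Call:
carry_out --moves '[-1,0,-0.02,0,0,0,0,-1,0,0,-0.05,0,0,0,-1,0,0,-0.04,0,0,0,-1,0,-0.055,0,0,0,0,-1,0,-0.055,0,0,0,0]'

```text
clock: 6.02
tcp_pos: [0.578, 0.1545, 0.2544]
orientation: [-0.003, 1.0, -0.001, 0.004]
wrist_force: [1.0, 0.6, 0.5]
finger_gap: 0.0002
```

Call:
carry_out --moves '[-1,0,-0.055,0,0,0,0,-1,0,-0.045,0,0,0,0,-1,0,0,0.045,0,0,0,-1,0,0,0.035,0,0,0,-1,0,0,0,0,0,0]'

```text
clock: 6.65
tcp_pos: [0.5799, 0.268, 0.175]
orientation: [-0.002, 1.0, 0.004, 0.009]
wrist_force: [0.1, 0.3, 0.4]
finger_gap: -0.0002
```

Call:
carry_out --moves '[-1,0,0.025,0.004,0,0,0,-1,-0.004,0.025,0,0,0,0,-1,-0.004,0.02,0,0,0,0,-1,0,0.02,0,0,0,0,-1,0.004,0.018,0,0,0,0]'

```text
clock: 7.28
tcp_pos: [0.5798, 0.1593, 0.1771]
orientation: [-0.003, 1.0, 0.005, 0.014]
wrist_force: [0.5, -0.3, -0.1]
finger_gap: -0.0003
```

Call:
carry_out --moves '[-1,0.002,0.012,0.007,0,0,0,-1,0.004,0.014,0,0,0,0,-1,0.008,0.013,0,0,0,0,-1,0.01,0.012,0,0,0,0,-1,0.012,0.01,0,0,0,0]'

```text
clock: 7.9
tcp_pos: [0.6195, 0.0938, 0.1705]
orientation: [-0.003, 1.0, 0.005, 0.014]
wrist_force: [0.3, -0.2, 0.0]
finger_gap: 0.0004
```

```bash
python3 - <<'E'
from h import *
im=env.read_camera("scene")[150:350,205:405,::-1]
im2=env.read_camera("side")[80:280,270:420,::-1]
cv2.imwrite("pics/f.png",cv2.resize(np.hstack([im,im2]),None,fx=2.2,fy=2.2,interpolation=cv2.INTER_CUBIC))
E
```

```text
(no output)
```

View pics/f.png

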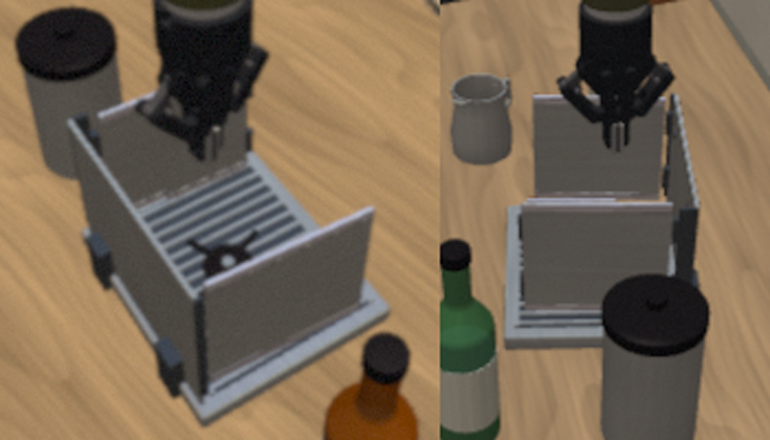

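The left leaf did not move: the fingertips ((212,157) left panel, (618,148) right panel) passed above it, although the nominal tip height is 0.16. Triangulating the visible tip.

```bash
python3 - <<'E'
from h import *
print(tri((205+212/2.2,150+157/2.2),(270+178/2.2,80+148/2.2)))
for n in("scene","side"):
    c=env.calibration(n); p=np.array([[.6195,.0938,.1595],[.7026,.188,.19],[.7026,.188,.04],[.5535,.228,.19],[.5535,.228,.04]])
    print(cv2.projectPoints(p,c["rvec"],c["tvec"],c["camera_matrix"],None)[0].reshape(-1,2))
E
```

```text
(array([0.61866099, 0.09673112, 0.19172081]), [np.float64(0.005519391562440523), np.float64(0.005519391562440546)])
[[297.898387   232.83465813]
 [296.6342312  277.28052505]
 [299.20986068 321.40805063]
 [372.81109702 244.48418068]
 [365.95643138 290.07223086]]
[[349.02195844 158.01118527]
 [372.041959   124.37577262]
 [369.06684555 170.68908422]
 [313.06445297 122.56180393]
 [313.9955196  168.68457829]]
```

The tips physically end about 30 mm higher than nominal; both views put them at z≈0.19. That also explains the earlier slip off the flap. I'll go back over and repeat with the TCP about 35 mm lower.

Call:
carry_out --moves '[-1,0,0,-0.05,0,0,0,-1,-0.015,-0.055,-0.02,0,0,0,-1,-0.015,-0.055,0,0,0,0,-1,-0.01,-0.055,0,0,0,0,-1,0,0,0.03,0,0,0]'

```text
clock: 8.62
tcp_pos: [0.5788, 0.2638, 0.2134]
orientation: [-0.005, 1.0, 0.003, 0.016]
wrist_force: [0.5, -1.1, -1.1]
finger_gap: -0.0002
```

Call:
carry_out --moves '[-1,0,0,0.04,0,0,0,-1,0,0,0.03,0,0,0,-1,0,0,0.005,0,0,0,-1,0,0.02,0,0,0,0,-1,-0.003,0.012,0,0,0,0]'

```text
clock: 9.25
tcp_pos: [0.577, 0.235, 0.136]
orientation: [-0.005, 1.0, 0.006, 0.015]
wrist_force: [0.5, 1.8, -1.1]
finger_gap: -0.0
```

Call:
carry_out --moves '[-1,-0.004,0.018,0,0,0,0,-1,-0.002,0.016,0,0,0,0,-1,0,0.016,0,0,0,0,-1,0.002,0.016,0,0,0,0,-1,0.004,0.016,0,0,0,0]'

```text
clock: 9.88
tcp_pos: [0.5799, 0.1475, 0.1388]
orientation: [-0.007, 1.0, 0.006, 0.019]
wrist_force: [0.7, 3.2, -0.1]
finger_gap: 0.0001
```

Call:
carry_out --moves '[-1,0.006,0.014,0,0,0,0,-1,0.009,0.014,0,0,0,0,-1,0.01,0.012,0,0,0,0,-1,0.012,0.01,0,0,0,0,-1,0.012,0.008,0,0,0,0]'

```text
clock: 10.5
tcp_pos: [0.6312, 0.0849, 0.139]
orientation: [-0.006, 1.0, 0.005, 0.017]
wrist_force: [-2.1, 3.1, 1.0]
finger_gap: 0.0001
```

Call:
carry_out --moves '[-1,0.01,0.006,0,0,0,0,-1,0.01,0.005,0,0,0,0,-1,0.008,0.003,0,0,0,0,-1,0.006,0,0,0,0,0,-1,0.003,0,0,0,0,0]'

```text
clock: 11.12
tcp_pos: [0.6708, 0.0695, 0.1389]
orientation: [-0.006, 1.0, 0.005, 0.015]
wrist_force: [-1.9, -0.3, 0.6]
finger_gap: 0.0004
```

Call:
carry_out --moves '[-1,0.003,0,0,0,0,0,-1,0.003,0,0,0,0,0,-1,0.003,0,0,0,0,0,-1,0.003,0,0,0,0,0,-1,0,0,0,0,0,0]'

```text
clock: 11.75
tcp_pos: [0.6733, 0.0692, 0.1392]
orientation: [-0.004, 1.0, 0.005, 0.007]
wrist_force: [0.2, 0.3, -0.6]
finger_gap: -0.0003
```

Call:
carry_out --moves '[-1,0,0,0,0,0,0,-1,0.004,0,0,0,0,0,-1,0.006,0,0,0,0,0,-1,0.006,0,0,0,0,0,-1,0.006,0,0,0,0,0]'

```text
clock: 12.38
tcp_pos: [0.6724, 0.0692, 0.1396]
orientation: [-0.003, 1.0, 0.005, -0.014]
wrist_force: [-21.5, -2.6, 9.8]
finger_gap: 0.0005
```

```bash
python3 - <<'E'
from h import *
im=env.read_camera("scene")[150:350,205:405,::-1]
im2=env.read_camera("side")[80:280,270:420,::-1]
cv2.imwrite("pics/g.png",cv2.resize(np.hstack([im,im2]),None,fx=2.2,fy=2.2,interpolation=cv2.INTER_CUBIC))
E
```

```text
(no output)
```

View pics/g.png

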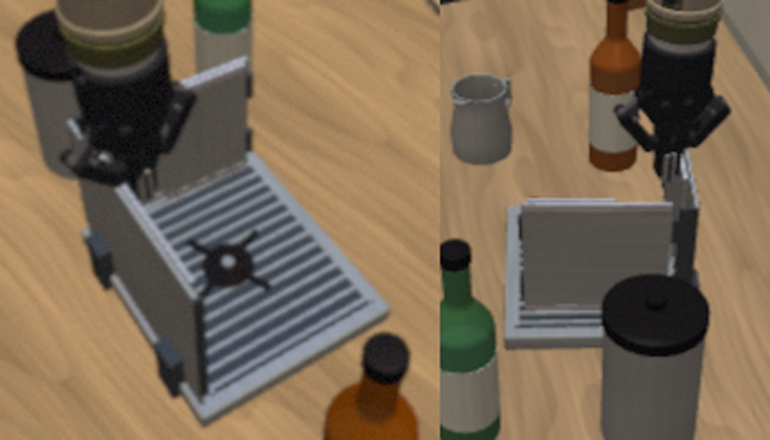

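The left leaf now lies flat on the plate; pressing gives 21 N with no further travel. Measuring where the right leaf now stands while I lift away.

```bash
python3 - <<'E'
from h import *
for n,p in dict(RE=(523,206),RH=(672,205),Fl=(525,199),FlE=(615,200)).items(): print(n,plane("side",(270+(p[0]-440)/2.2,80+p[1]/2.2),.19))
for n,p in dict(RE=(243,61)).items(): print(n,plane("scene",(205+p[0]/2.2,150+p[1]/2.2),.19))
E
```

```text
RE [0.50185188 0.01002997 0.19      ]
RH [ 0.65391497 -0.01910955  0.19      ]
Fl [0.50597992 0.02168502 0.19      ]
FlE [0.59794706 0.00118168 0.19      ]
RE [0.50731493 0.02286243 0.19      ]
```

Call:
carry_out --moves '[-1,-0.03,0,0,0,0,0,-1,-0.03,0,-0.05,0,0,0,-1,-0.03,0,-0.06,0,0,0,-1,-0.03,0.03,-0.01,0,0,0,-1,-0.02,0.045,0,0,0,0]'

```text
clock: 13.1
tcp_pos: [0.5386, -0.0063, 0.2645]
orientation: [-0.003, 1.0, 0.008, -0.011]
wrist_force: [0.5, -1.2, -0.5]
finger_gap: -0.0004
```

Call:
carry_out --moves '[-1,-0.007,0.04,0,0,0,0,-1,0,0,0.05,0,0,0,-1,0,0,0.045,0,0,0,-1,0,0,0.032,0,0,0,-1,0,-0.015,0,0,0,0]'

```text
clock: 13.72
tcp_pos: [0.5365, -0.0363, 0.1399]
orientation: [-0.001, 1.0, 0.005, -0.001]
wrist_force: [-1.3, 0.2, -0.0]
finger_gap: -0.0001
```

Call:
carry_out --moves '[-1,-0.003,-0.018,0,0,0,0,-1,-0.002,-0.016,0,0,0,0,-1,0.002,-0.016,0,0,0,0,-1,0.005,-0.016,0,0,0,0,-1,0.008,-0.016,0,0,0,0]'

```text
clock: 14.35
tcp_pos: [0.5499, 0.0515, 0.146]
orientation: [0.0, 1.0, 0.006, 0.004]
wrist_force: [-0.8, -3.5, -0.3]
finger_gap: 0.0002
```

Call:
carry_out --moves '[-1,0.01,-0.014,0,0,0,0,-1,0.012,-0.013,0,0,0,0,-1,0.013,-0.012,0,0,0,0,-1,0.014,-0.009,0,0,0,0,-1,0.014,-0.007,0,0,0,0]'

```text
clock: 14.98
tcp_pos: [0.6146, 0.113, 0.1455]
orientation: [0.0, 1.0, 0.007, 0.002]
wrist_force: [-1.6, -1.6, 0.9]
finger_gap: -0.0001
```

Call:
carry_out --moves '[-1,0.012,-0.002,0,0,0,0,-1,0.01,0,0,0,0,0,-1,0.008,0,0,0,0,0,-1,0.007,0,0,0,0,0,-1,0.005,0,0,0,0,0]'

```text
clock: 15.6
tcp_pos: [0.658, 0.1187, 0.1442]
orientation: [-0.001, 1.0, 0.007, 0.0]
wrist_force: [-1.9, -2.2, 1.1]
finger_gap: 0.0002
```

Call:
carry_out --moves '[-1,0.003,0,0,0,0,0,-1,0.003,0,0,0,0,0,-1,0.004,0,0,0,0,0,-1,0.004,0,0,0,0,0,-1,0.006,0,0,0,0,0]'

```text
clock: 16.23
tcp_pos: [0.6698, 0.1184, 0.1438]
orientation: [-0.0, 1.0, 0.007, -0.009]
wrist_force: [-25.9, -2.5, 14.3]
finger_gap: -0.0003
```

It stopped at 26 N, about 12 mm in front of the left leaf's stop, as the geometry requires. Backing off to look.

Call:
carry_out --moves '[-1,-0.03,0,0,0,0,0,-1,-0.04,0,-0.05,0,0,0,-1,-0.05,0,-0.05,0,0,0,-1,-0.05,0.03,0,0,0,0,-1,-0.04,0.03,0,0,0,0]'

```text
clock: 16.85
tcp_pos: [0.4684, 0.0568, 0.244]
orientation: [-0.001, 1.0, 0.009, -0.005]
wrist_force: [0.6, -1.1, 1.0]
finger_gap: -0.0001
```

```bash
python3 - <<'E'
from h import *
im=env.read_camera("scene")[130:400,190:500,::-1]
im2=env.read_camera("side")[80:350,250:420,::-1]
cv2.imwrite("pics/i.png",cv2.resize(np.hstack([im,im2]),None,fx=1.65,fy=2.2,interpolation=cv2.INTER_CUBIC))
E
```

```text
(no output)
```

View pics/i.png

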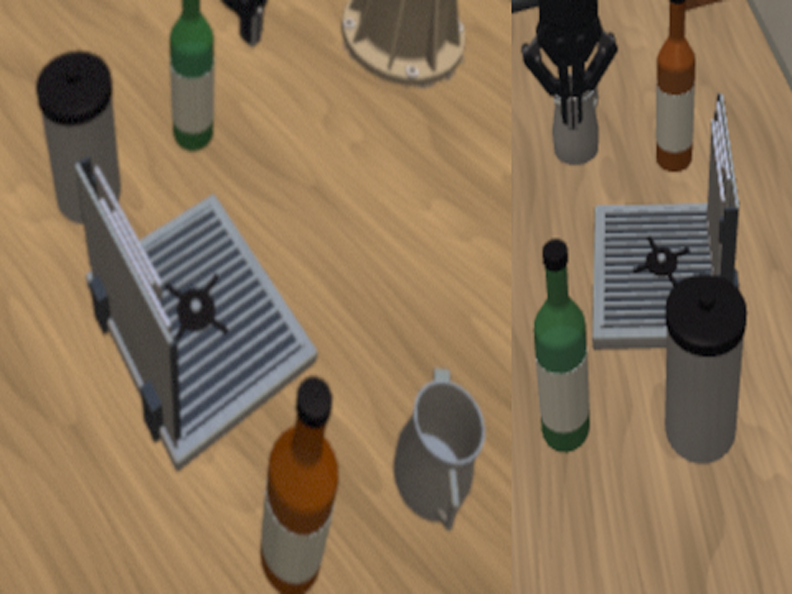

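Everything looks closed and the bystanders are standing. One close crop will check parallelism of the top edges.

```bash
python3 - <<'E'
from h import *
im=env.read_camera("scene")[190:300,225:315,::-1]
im2=env.read_camera("side")[115:215,365:425,::-1]
a=cv2.resize(im,(450,550),interpolation=cv2.INTER_CUBIC);b=cv2.resize(im2,(330,550),interpolation=cv2.INTER_CUBIC)
cv2.imwrite("pics/j.png",np.hstack([a,b]))
E
```

```text
(no output)
```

View pics/j.png

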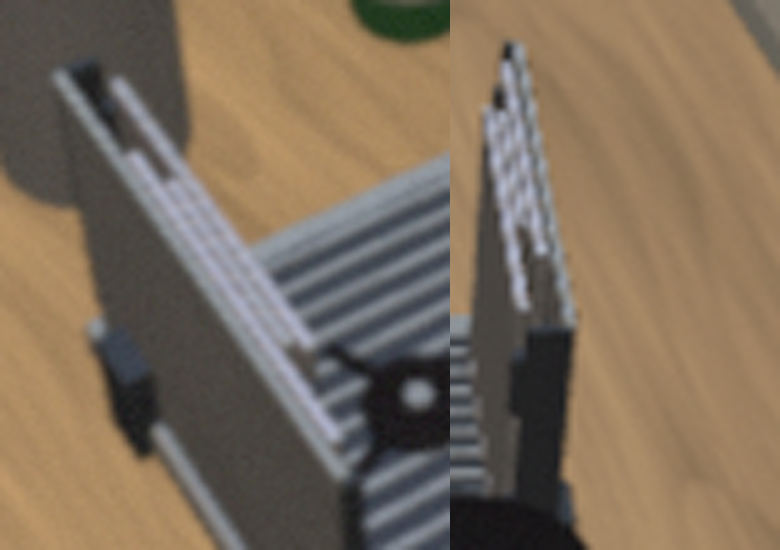

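The four top edges (plate, left leaf, flap, right leaf) run parallel and stacked, evenly spaced, in both views. Handing in.

```bash
python3 -c "
from workcell import env
print(env.get_state()['wrist_force']);print(env.hand_in())"
```

```text
[ 0.32111203 -0.31334199  0.26720049]
the job is handed in; nothing more can be done
None
```

The splash guard is folded flat and handed in at about 17 s of the 54 s. I folded the flap onto the right leaf's inner side first. Then I closed the left leaf onto the plate (21 N at its stop), and last the right leaf with its flap over it (26 N at its stop).

**Last checks:**
- In both views the top edges of plate, left leaf, flap and right leaf lie parallel and evenly stacked.
- The right leaf stopped about 12 mm in front of the left one, as the hinge positions require.
- The bottles, canister and jug are all upright and the arm passed clear of them. I judged this by eye and did not measure their positions again.
- The gripper was clear of everything at hand-in.

**What disagreed:**
- **Finger height:** the fingertips appeared about 30 mm higher than the stated TCP and tip reach implied (about 0.19 m seen against 0.16 m).
- **Repeated pushes:** because of that, the first flap push slipped off half-way and the first left-leaf pass went over its top without touching. I redid the flap push slightly lower and the left-leaf pass about 35 mm lower, and the order of folding was not affected.

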